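# Clear the wood offcuts into the scrap bin

## Task

Clear the two short wood offcuts off the workbench: put both into the open sheet-steel scrap bin, so that they lie inside it below the rim. The long batten of the same wood is still needed: leave it lying where it is.

Things in the scene. Friction and masses are not known exactly. Their poses are not given: they have to be found in the camera images.
- mitre_offcut_centre (a point): Centre of the loose mitred offcut, half-way up it. Plain light wood, 44 mm wide (y) and 34 mm high (z), lying flat; one end is sawn square, the other on the slant. Its x axis runs along the piece: the square end is at x = -30 mm, the slanted end at x = +42 mm on the -y side and x = +17 mm on the +y side. The two long sides are parallel, at y = -22 and +22 mm. Weighs 50 to 100 g.
- lap_offcut_centre (a point): Centre of the loose stepped offcut, half-way up it. Plain light wood, 70 mm long (x), 44 mm wide (y), 34 mm high (z), lying flat; the last 20 mm at its +x end are cut down to half height (17 mm). Sides at y = -22 and +22 mm. Weighs 50 to 100 g.
- batten_centre (a point): Centre of the long batten, half-way up it: loose, same light wood, 180 mm long (x), 44 mm wide (y), 34 mm high (z), with a 44 mm long step at half height at its +x end. To be left where it lies.
- scrap_bin: Open rectangular scrap bin of plain sheet steel, empty, fixed to the bench. Outside 180 mm (x) by 220 mm (y) and 80 mm high, walls 4 mm with a rim bead 8 mm thick, floor 4 mm thick, a small wire grip outside each 180 mm end. Origin at the centre of its underside; z up.

How it is judged (in metres and radians):
At the end, for the whole second after the job is handed in: Both offcuts lie at rest in the scrap bin, their centres within its walls and at least 5 mm below the rim, and the batten's centre is within 20 mm of where it lay (x of mitre_offcut_centre in the frame of scrap_bin between -0.086 and 0.086 m and y of mitre_offcut_centre in the frame of scrap_bin between -0.106 and 0.106 m and z of each of mitre_offcut_centre, lap_offcut_centre in the frame of scrap_bin below 0.075 m and x of lap_offcut_centre in the frame of scrap_bin between -0.086 and 0.086 m and y of lap_offcut_centre in the frame of scrap_bin between -0.106 and 0.106 m and linear speed of each of mitre_offcut, lap_offcut below 0.03 m/s and distance of batten_centre from where it was at the start of the episode below 0.02 m); the robot touches nothing.
It fails at once if the long batten is moved by more than 20 mm (distance of batten_centre from where it was at the start of the episode above 0.02 m).
It also fails if it takes over 48 s, if anything falls off the work surface, if the arm or the gripper's body presses on something with over 40 N, if the wrist force passes 120 N, or if a joint passes its speed limit or range.

## Robot

A 6-joint arm with a two-finger parallel gripper is mounted at the origin on the work surface; the furniture and walls round the work are solid. World frame = base frame: x ahead of the robot, y to its left, z up, the work surface at z = 0. Lengths are in m, angles in degrees, forces in N, time in s.
With the tool pointing down it reaches from about 0.25 to 0.725 m from the base axis. Payload 9.7 kg.
Tool frame: the origin (TCP) lies on the centre line of the jaws, within the pads' length; the fingertips stand 14 mm ahead of it and the grasp point (between the pads) lies 5 mm behind it; z points along the fingers, y is the line along which they close (so a half turn about z gives the same grasp; the last joint's range is limited). The gripper opens to 85 mm and grips with 20 to 120 N. Pads are 22 mm wide; open, the fingers measure 114 mm over their backs; the gripper's body (76 mm by 85 mm) begins 54 mm behind the grasp point. The pads swing forward as they close: fully open they stand 13 mm farther back than shut.
Start: joints at [-69.5, 4.979, 10.078, 95.1, 0, 90], TCP at [0.193, -0.515, 0.245] pointing down, gripper open.
Joint ranges: [-179.16, 179.16], [-48.56, 103.87], [-65.8, 70.77], [-126.05, 130.52], [-82.76, 87.17], [-180, 180]. Speed limits (degrees/s): [127.2, 127.2, 147.25, 180, 180, 180].

## Interface

Orientations are given as [roll, pitch, yaw] about the fixed x, y, z axes, in that order (R = Rz(yaw) Ry(pitch) Rx(roll)).
In Python, from workcell import bot, camera, get_calibration, ticket gives the robot as it stands. The module is installed in compiled form; this text tells all that it offers.
- The arm moves only by the tool send_rows, never from a script. Its arguments are lists of equal length, an entry for each row: "linear": the shift along the tool's x, y, z in m, a list of three; "twist": the turn, a rotation vector about the tool's x, y, z in units of 10 degrees (1.0 is 10 degrees), a list of three; "gripper": the opening in per cent of the stroke, from 0 (shut) to 100 (fully open). In form: {"linear": [[x, y, z], ...], "twist": [[wx, wy, wz], ...], "gripper": [gripper, ...]}. A call has 1 to 8 rows; each row shifts and turns the commanded pose from where the row before left it, along the tool's axes as they then stand; what a row does not reach is not made up. A row lasts 1/8 s, in which the tool goes at most 62.5 mm and 10.7 degrees, less where a joint would pass 70% of its speed; a pose out of reach is approached as far as the arm can. A call with a gripper value outside its range is refused whole. The fingers move at their own pace and stop on an object; "grip_force" is the grip in N (left out, the last holds). Time passes only in rows, so rows that do not move let the fingers close. It gives the time, the measured TCP pose, the force, the opening and the grip force at its end, in the units of the state.
- bot.get_obs(): the state, without advancing time (a new reading comes with each control period).
- camera(name): name is "scene" or "top" or "wrist"; returns the picture (400x640x3 uint8, red, green, blue); there is no depth.
- get_calibration(name): a dict with "fx", "fy", "cx", "cy" (pixels), "origin" and "orientation" of the camera in the world; the wrist camera has in their place "hand_eye" (4x4, takes a point from camera to tool coordinates, whose origin is the TCP and whose axes are the flange's). Camera axes: x right, y down, z forward; pixel columns grow to the right and rows downward; lengths in m; the calibration is good to about 2 mm. A picture is of the moment at which its call begins: read the wrist's pose just before it. get_calibration takes no time and is no camera call.
- ticket.job_done(): hands the job in; it is judged then, once.
The state is a dict: "time": time; "q": joint angles; "qd": joint speeds; "joint_efforts": joint torques, N m; "ee_pos": TCP position; "tcp_rot": TCP orientation; "wrist_force": force on the tool from outside, world axes, zero at the start; "torque": the same for the moment, N m; "opening": finger opening in m; "grasp_force": force on a finger pad.
Only numpy, scipy, OpenCV 4.12 (cv2) and the standard library are available. Lean on these libraries where they do the work, as an engineer would, in place of code of your own. Each camera call takes 0.05 s, during which the arm holds its last target. There are 200 camera calls.

## Working session

There is one attempt and no reset: what is moved stays moved. The work goes in short steps, Python scripts to look and compute and a tool call to move; the robot and the scene stay as the last step left them, time stands still between calls to the robot, and variables do not carry over. Pictures are saved under pics/ and viewed, at most 10 in all, crops included, and the job is handed in when it is done.

Besides the shell and the picture viewer there is one more tool, called after ">>>" as a command line: name --argument value ..., lists and objects as JSON in quotes. send_rows: Moves the arm, as the interface text tells. Its arguments: {"type":"object","properties":{"linear":{"type":"array"},"twist":{"type":"array"},"gripper":{"type":"array"},"grip_force":{"type":"number"}},"required":["linear","twist","gripper"]}

```bash
mkdir -p pics; python3 - <<'E'
from workcell import bot,camera,get_calibration
import cv2,numpy as np
o=bot.get_obs();print({k:np.round(v,3) for k,v in o.items() if k in('time','ee_pos','tcp_rot','opening','q')})
for n in('top','scene'):
    c=get_calibration(n);print(n,c)
    im=camera(n);cv2.imwrite(f'pics/{n}0.png',im[:,:,::-1])
print(get_calibration('wrist'))
E
```

```text
{'time': np.float64(0.0), 'q': array([-6.9498e+01,  5.0110e+00,  1.0035e+01,  9.5100e+01,  1.0000e-03,
        8.9999e+01]), 'ee_pos': array([ 0.193, -0.515,  0.245]), 'tcp_rot': array([-1.79923e+02, -1.00000e-03,  2.05030e+01]), 'opening': np.float64(0.085)}
top {'fx': 383.0508663454031, 'fy': 383.0508663454031, 'cx': 316.92633747625763, 'cy': 199.9166086386817, 'origin': array([ 0.36336744, -0.15998262,  0.8742607 ]), 'orientation': array([-173.83252621,    0.32524869,  -91.19959313])}
scene {'fx': 517.7490366821759, 'fy': 517.7490366821759, 'cx': 317.62264774317947, 'cy': 189.2950115688019, 'origin': array([0.72446414, 0.47819554, 1.02800345]), 'orientation': array([-143.13360709,   -0.71690201,  156.72080059])}
{'fx': 287.78194155212907, 'fy': 287.78194155212907, 'cx': 322.96496170544384, 'cy': 199.0885373675959, 'hand_eye': array([[ 5.90418887e-04, -9.45907080e-01, -3.24437123e-01,
         8.44316889e-02],
       [ 9.99999275e-01,  2.17934650e-04,  1.18442836e-03,
         6.89144515e-04],
       [-1.04965308e-03, -3.24437587e-01,  9.45906523e-01,
        -1.27157067e-01],
       [ 0.00000000e+00,  0.00000000e+00,  0.00000000e+00,
         1.00000000e+00]])}
```

View pics/top0.png

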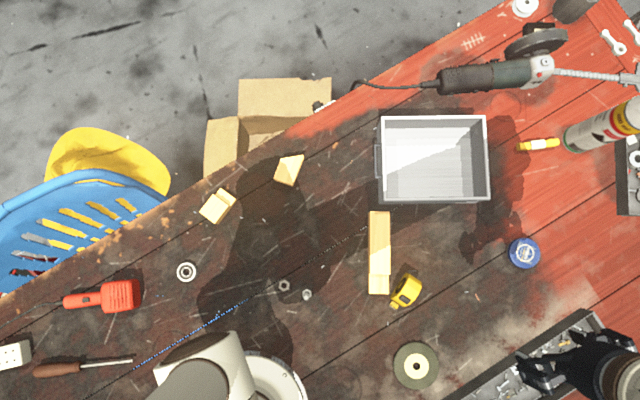

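View pics/scene0.png

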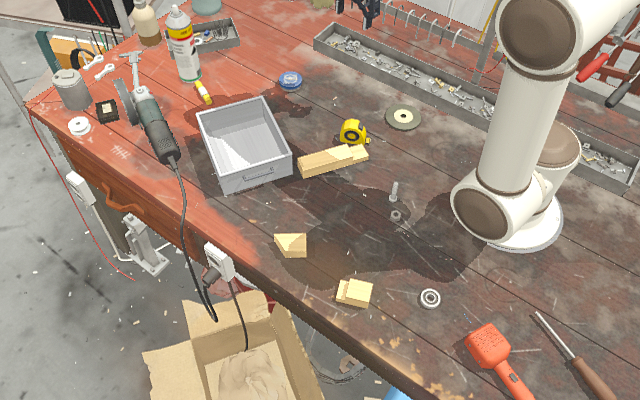

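The top view shows the mitre at about (289,170), the lap at (217,206), the batten at (379,252) and the bin centred on (433,158). The scene view shows the mitre at (291,245) and the lap at (354,291), both near the bench edge. Next I segment the wood and cast rays.

```bash
cat > h.py <<'E'
import cv2,numpy as np
from workcell import bot,camera,get_calibration
from scipy.spatial.transform import Rotation as R
def cam(n,obs=None):
    c=get_calibration(n);K=np.array([[c['fx'],0,c['cx']],[0,c['fy'],c['cy']],[0,0,1]])
    if 'hand_eye' in c:
        T=np.eye(4);T[:3,:3]=R.from_euler('xyz',obs['tcp_rot'],degrees=True).as_matrix();T[:3,3]=obs['ee_pos']
        T=T@c['hand_eye'];return K,T[:3,:3],T[:3,3]
    return K,R.from_euler('xyz',c['orientation'],degrees=True).as_matrix(),c['origin']
def cast(uv,C,z):
    K,Rm,o=C;uv=np.atleast_2d(uv).astype(float)
    d=(Rm@np.linalg.inv(K)@np.c_[uv,np.ones(len(uv))].T).T
    return o+d*((z-o[2])/d[:,2])[:,None]
def proj(p,C):
    K,Rm,o=C;q=(K@Rm.T@(np.atleast_2d(p)-o).T).T;return q[:,:2]/q[:,2:]
def wood(im):
    h=cv2.cvtColor(im,cv2.COLOR_RGB2HSV);return cv2.inRange(h,(12,50,120),(32,190,255))
E
python3 - <<'E'
from h import *
im=cv2.imread('pics/top0.png')[:,:,::-1].copy();C=cam('top')
m=wood(im)
for n,(x0,y0,x1,y1) in dict(mitre=(265,140,315,200),lap=(190,175,245,235),bat=(360,200,396,305)).items():
    s=np.zeros_like(m);s[y0:y1,x0:x1]=m[y0:y1,x0:x1]
    c=max(cv2.findContours(s,0,2)[0],key=cv2.contourArea)
    p=cv2.approxPolyDP(c,2.5,True)[:,0]
    print(n,cv2.contourArea(c));
    for a,b in zip(p,cast(p,C,.034)):print(a,b.round(3))
    r=cv2.minAreaRect(cast(c[:,0],C,.034)[:,:2].astype(np.float32));print(r)
# bin rim corners
for p in [(381,116),(487,116),(490,201),(379,201)]: print(p,cast(p,C,.08).round(3))
a=cv2.resize(im[135:235,190:320],None,fx=6,fy=6,interpolation=2)[:,:,::-1]
cv2.imwrite('pics/c1.png',a)
s=cv2.imread('pics/scene0.png')[220:320,260:390];cv2.imwrite('pics/c2.png',cv2.resize(s,None,fx=6,fy=6,interpolation=2))
E
```

```text
mitre 664.0
[314 146] [ 0.576 -0.153  0.034]
[304 155] [ 0.556 -0.13   0.034]
[281 157] [ 0.552 -0.079  0.034]
[273 178] [ 0.505 -0.061  0.034]
[292 186] [ 0.486 -0.103  0.034]
[304 155] [ 0.556 -0.13   0.034]
[314 152] [ 0.562 -0.153  0.034]
((0.5409307479858398, -0.10435253381729126), (0.057933319360017776, 0.11182904988527298), 56.84173583984375)
lap 1788.5
[240 175] [0.514 0.013 0.034]
[203 175] [0.515 0.095 0.034]
[191 185] [0.494 0.122 0.034]
[190 225] [0.405 0.123 0.034]
[195 217] [0.422 0.112 0.034]
[197 222] [0.411 0.107 0.034]
[202 215] [0.426 0.096 0.034]
[218 224] [0.406 0.061 0.034]
[232 207] [0.443 0.03  0.034]
[234 214] [0.427 0.026 0.034]
[232 206] [0.445 0.03  0.034]
[236 198] [0.462 0.022 0.034]
[225 190] [0.481 0.046 0.034]
[230 188] [0.485 0.035 0.034]
[235 193] [0.474 0.024 0.034]
((0.45934349298477173, 0.06925218552350998), (0.11055596172809601, 0.11115298420190811), 88.78668212890625)
bat 2337.0
[369 211] [ 0.427 -0.271  0.034]
[368 247] [ 0.349 -0.266  0.034]
[360 253] [ 0.336 -0.248  0.034]
[361 265] [ 0.31  -0.25   0.034]
[365 261] [ 0.319 -0.259  0.034]
[36
[... 439 characters left out ...]
.242 -0.273  0.034]
[369 296] [ 0.244 -0.265  0.034]
[360 303] [ 0.23  -0.245  0.034]
[367 304] [ 0.228 -0.26   0.034]
[371 298] [ 0.24  -0.269  0.034]
[369 304] [ 0.228 -0.264  0.034]
[395 304] [ 0.227 -0.32   0.034]
[394 289] [ 0.258 -0.319  0.034]
[391 294] [ 0.248 -0.312  0.034]
[389 292] [ 0.252 -0.308  0.034]
[395 275] [ 0.288 -0.322  0.034]
[395 235] [ 0.374 -0.326  0.034]
[390 234] [ 0.376 -0.315  0.034]
[389 211] [ 0.426 -0.315  0.034]
((0.32698822021484375, -0.2858465313911438), (0.07593245059251785, 0.20102393627166748), 87.54740142822266)
(381, 116) [[ 0.626 -0.298  0.08 ]]
(487, 116) [[ 0.621 -0.523  0.08 ]]
(490, 201) [[ 0.439 -0.517  0.08 ]]
(379, 201) [[ 0.444 -0.286  0.08 ]]
```

View pics/c1.png

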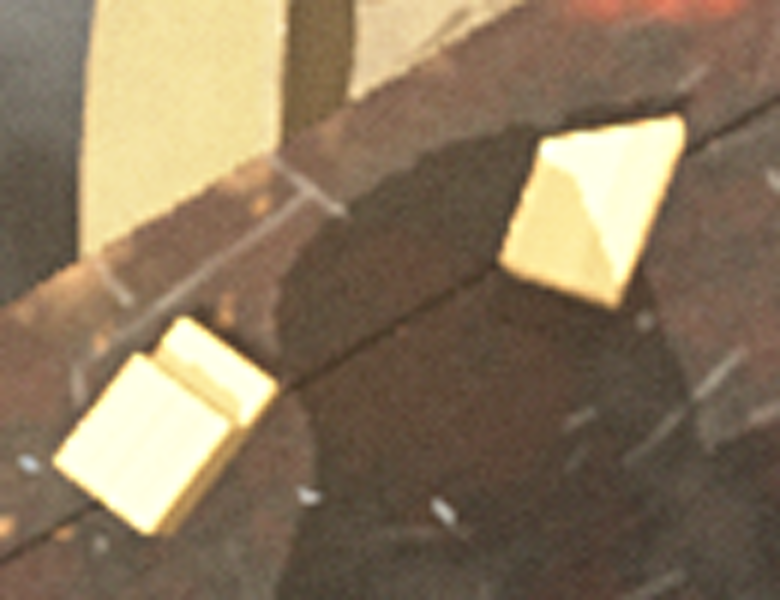

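View pics/c2.png

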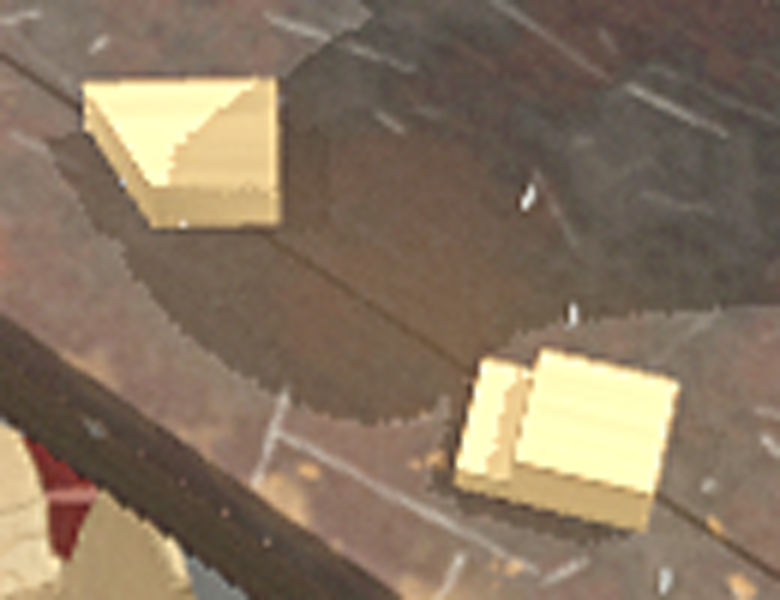

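The top crop shows the mitre's top corners at crop (545,140), (683,117), (620,305) and (500,262). The lap's raised top is at (138,352), (238,420), (152,535) and (55,460), and its step end is at (185,315) and (275,380). The scene crop shows the same corners, so I cross-check the two views.

```bash
python3 - <<'E'
from h import *
T=cam('top');S=cam('scene');t=lambda p:np.array(p)/6+[190,135]-.4;s=lambda p:np.array(p)/6+[260,220]-.4
def fit(M,W):
    M=np.array(M,float);W=W[:,:2];a=M-M.mean(0);b=W-W.mean(0)
    th=np.arctan2((a[:,0]*b[:,1]-a[:,1]*b[:,0]).sum(),(a*b).sum());c,s_=np.cos(th),np.sin(th);Rr=np.array([[c,-s_],[s_,c]])
    o=W.mean(0)-Rr@M.mean(0);return o.round(4),np.degrees(th).round(1),'res mm',(1e3*np.linalg.norm(W-(M@Rr.T+o),axis=1)).round(1)
mm=np.array([(.017,.022),(.042,-.022),(-.03,-.022),(-.03,.022)])
lm=np.array([(.015,.022),(.015,-.022),(-.035,-.022),(-.035,.022),(.035,.022),(.035,-.022)])
print('mitre T',fit(mm,cast(t([(545,140),(683,117),(620,305),(500,262)]),T,.034)))
print('mitre S',fit(mm,cast(s([(152,187),(82,82),(275,78),(278,187)]),S,.034)))
f=lambda g,p,C:np.r_[cast(g(p[:4]),C,.034),cast(g(p[4:]),C,.017)]
print('lap T',fit(lm,f(t,[(138,352),(238,420),(152,535),(55,460),(185,315),(275,380)],T)))
print('lap S',fit(lm,f(s,[(513,465),(543,348),(678,382),(650,497),(455,485),(483,357)],S)))
im=cv2.imread('pics/top0.png');
print('bin T',fit([(.09,.11),(.09,-.11),(-.09,-.11),(-.09,.11)],cast([(381,116),(487,116),(490,201),(379,201)],T,.08)))
print('bin S',fit([(.09,.11),(-.09,.11),(-.09,-.11),(.09,-.11)],cast([(219,179),(291,156),(263,98),(197,114)],S,.08)))
E
```

```text
mitre T (array([ 0.5254, -0.093 ]), np.float64(-20.3), 'res mm', array([1.5, 1.2, 2.4, 1.6]))
mitre S (array([ 0.5283, -0.0893]), np.float64(-21.6), 'res mm', array([1.2, 1.3, 1.4, 1.7]))
lap T (array([0.4489, 0.0644]), np.float64(-36.7), 'res mm', array([0.4, 1.4, 1.3, 1. , 0.6, 1. ]))
lap S (array([0.4509, 0.0688]), np.float64(-36.8), 'res mm', array([0.3, 2.5, 0.7, 2. , 4.6, 2.4]))
bin T (array([ 0.5328, -0.4062]), np.float64(-1.9), 'res mm', array([1.4, 4.8, 3.9, 7.1]))
bin S (array([ 0.538 , -0.3963]), np.float64(-1.7), 'res mm', array([3.1, 3.2, 2.5, 3.2]))
```

The two views agree to about 4 mm: mitre (0.527, -0.091) at -21°, lap (0.450, 0.066) at -37°, bin (0.535, -0.402) at -2°. I move over the mitre.

>>> send_rows --linear '[[0, 0, 0], [0, 0, 0], [0, 0, 0], [0, 0, 0], [0.0156, -0.0515, 0], [0.0156, -0.0515, 0], [0.0156, -0.0515, 0], [0.0156, -0.0515, 0]]' --twist '[[0, 0, 1.04], [0, 0, 1.04], [0, 0, 1.04], [0, 0, 1.03], [0, 0, 0], [0, 0, 0], [0, 0, 0], [0, 0, 0]]' --gripper '[100, 100, 100, 100, 100, 100, 100, 100]' --grip_force 50

```text
time: 1.1
ee_pos: [0.3254, -0.3437, 0.245]
tcp_rot: [-180.0, 0.0, -21.0]
wrist_force: [1.0, -0.7, 0.8]
opening: 0.0853
grasp_force: 0.0
```

>>> send_rows --linear '[[0.0156, -0.0515, 0], [0.0156, -0.0515, 0], [0.0156, -0.0515, 0], [0.0156, -0.0515, 0.02], [0.0156, -0.0515, 0.03], [0.0156, -0.0515, 0.03], [0, 0, 0], [0, 0, 0]]' --twist '[[0, 0, 0], [0, 0, 0], [0, 0, 0], [0, 0, 0], [0, 0, 0], [0, 0, 0], [0, 0, 0], [0, 0, 0]]' --gripper '[100, 100, 100, 100, 100, 100, 100, 100]'

```text
time: 2.1
ee_pos: [0.5046, -0.1399, 0.1668]
tcp_rot: [-177.7, 0.1, -16.6]
wrist_force: [0.1, -0.5, 0.8]
opening: 0.0855
grasp_force: 0.0
```

```bash
python3 - <<'E'
from h import *
o=bot.get_obs();im=camera('wrist');cv2.imwrite('pics/w1.png',im[:,:,::-1]);print(o['time'],o['ee_pos'].round(4),o['tcp_rot'].round(2))
np.save('o1.npy',np.r_[o['ee_pos'],o['tcp_rot']])
m=np.array([(.017,.022),(.042,-.022),(-.03,-.022),(-.03,.022)]);r=R.from_euler('z',-21,degrees=True).as_matrix()[:2,:2]
print(proj(np.c_[m@r.T+[.527,-.091],[.034]*4],cam('wrist',o)).round(0))
E
```

```text
2.1 [ 0.5046 -0.1399  0.1668] [-1.7774e+02  5.0000e-02 -1.6610e+01]
[[249. 167.]
 [297. 144.]
 [294. 218.]
 [249. 214.]]
```

View pics/w1.png

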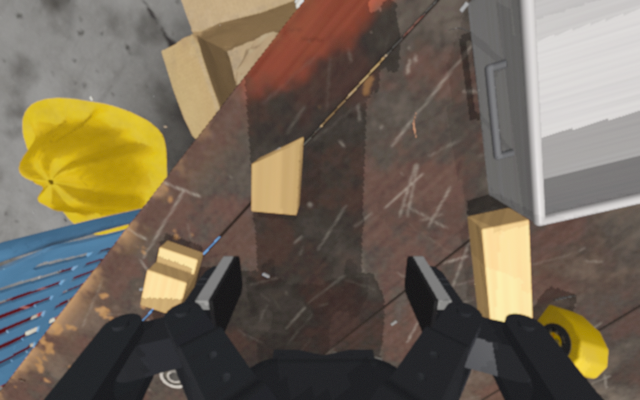

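The wrist view shows the mitre's corners at (252,165), (303,138), (298,215) and (252,212), 3–4 px from the prediction. I refine from these. The rotation drifted slightly, so I'll correct that too.

```bash
cat >> h.py <<'E'
def plan(pos,yaw):
    o=bot.get_obs();A=R.from_euler('xyz',o['tcp_rot'],degrees=True);B=R.from_euler('xyz',[180,0,yaw],degrees=True)
    print('t',o['time'],o['ee_pos'].round(4),o['tcp_rot'].round(1),'q',o['q'].round(0),'open',o['opening'],'gf',o['grasp_force'])
    print('twist first',((A.inv()*B).as_rotvec(degrees=True)/10).round(3),'then lin',B.inv().apply(np.array(pos)-o['ee_pos']).round(4))
E
python3 - <<'E'
from h import *
v=np.load('o1.npy');C=cam('wrist',dict(ee_pos=v[:3],tcp_rot=v[3:]))
W=cast([(252,165),(303,138),(298,215),(252,212)],C,.034)[:,:2]
M=np.array([(.017,.022),(.042,-.022),(-.03,-.022),(-.03,.022)])
H,_=cv2.estimateAffinePartial2D(M,W);print(H,np.degrees(np.arctan2(H[1,0],H[0,0])),np.hypot(*H[:,0]),H@[-.004,0,1])
plan((.523,-.091,.12),-21)
E
```

```text
[[ 0.96670164  0.36246191  0.52872691]
 [-0.36246191  0.96670164 -0.0956742 ]] -20.553384541703366 1.032419824319 [ 0.52486011 -0.09422435]
t 2.15 [ 0.5047 -0.1401  0.1673] [-177.7   -0.   -16.6] q [-17.   0.  -3.  86.   2. 180.] open 0.08564284909627216 gf 0.0
twist first [-0.226  0.007  0.437] then lin [-0.0005 -0.0524  0.0473]
```

q6 has reached its 180° limit, so I use the other half-turn grasp, with yaw at about 159°.

>>> send_rows --linear '[[0, 0, 0], [0, 0, 0], [0, 0, 0], [0, 0, 0], [0, 0, 0], [0, 0, 0], [0, 0, 0], [0, 0, 0]]' --twist '[[-0.226, 0, 0], [0, 0, -1.06], [0, 0, -1.06], [0, 0, -1.06], [0, 0, -1.06], [0, 0, -1.06], [0, 0, -1.06], [0, 0, -1.06]]' --gripper '[100, 100, 100, 100, 100, 100, 100, 100]'

```text
time: 3.15
ee_pos: [0.5032, -0.1456, 0.1672]
tcp_rot: [-180.0, -0.2, 58.4]
wrist_force: [0.2, 0.0, 0.3]
opening: 0.0853
grasp_force: 0.0
```

>>> send_rows --linear '[[0, 0, 0], [0, 0, 0], [0, 0, 0], [0, 0, 0], [0, 0, 0], [0, 0, 0], [0, 0, 0], [0, 0, 0]]' --twist '[[0, 0, -1.06], [0, 0, -1.06], [0, 0, -1.06], [0, 0, -1.06], [0, 0, -1.06], [0, 0, -1.06], [0, 0, -1.06], [0, 0, -1.06]]' --gripper '[100, 100, 100, 100, 100, 100, 100, 100]'

```text
time: 4.15
ee_pos: [0.5033, -0.1456, 0.1673]
tcp_rot: [179.8, -0.0, 143.2]
wrist_force: [0.6, -0.1, 0.0]
opening: 0.0856
grasp_force: 0.0
```

```bash
python3 -c "
from h import *
plan((.524,-.092,.10),159.2)"
```

```text
t 4.15 [ 0.5033 -0.1456  0.1673] [179.8  -0.  143.2] q [-16.   0.  -3.  86.   0.  21.] open 0.08557372768647617 gf 0.0
twist first [ 0.017  0.    -1.601] then lin [-0.0004  0.0574  0.0673]
```

>>> send_rows --linear '[[0, 0, 0], [0, 0, 0], [0, 0.0287, 0], [0, 0.0287, 0], [0, 0, 0.03], [0, 0, 0.03], [0, 0, 0.03], [0, 0, 0]]' --twist '[[0, 0, -0.8], [0, 0, -0.8], [0, 0, 0], [0, 0, 0], [0, 0, 0], [0, 0, 0], [0, 0, 0], [0, 0, 0]]' --gripper '[100, 100, 100, 100, 100, 100, 100, 100]'

```text
time: 5.15
ee_pos: [0.5228, -0.0912, 0.0754]
tcp_rot: [179.8, -0.2, 158.9]
wrist_force: [0.2, -0.6, 0.3]
opening: 0.0857
grasp_force: 0.0
```

```bash
python3 -c "
from h import *
plan((.524,-.092,.02),159.2)"
```

```text
t 5.15 [ 0.5228 -0.0912  0.0754] [179.8  -0.2 158.9] q [-10.   3. -11.  76.   0.  11.] open 0.08571086439959724 gf 0.0
twist first [ 0.015 -0.021 -0.035] then lin [-0.0014 -0.0003  0.0554]
```

>>> send_rows --linear '[[0, 0, 0.02], [0, 0, 0.02], [0, 0, 0.015], [0, 0, 0], [0, 0, 0], [0, 0, 0], [0, 0, 0], [0, 0, 0]]' --twist '[[0, 0, 0], [0, 0, 0], [0, 0, 0], [0, 0, 0], [0, 0, 0], [0, 0, 0], [0, 0, 0], [0, 0, 0]]' --gripper '[100, 100, 100, 100, 0, 0, 0, 0]' --grip_force 45

```text
time: 6.15
ee_pos: [0.5247, -0.0907, 0.0226]
tcp_rot: [179.7, 0.0, 158.9]
wrist_force: [0.0, 1.1, 6.4]
opening: 0.0433
grasp_force: 46.9
```

>>> send_rows --linear '[[0, 0, 0], [0, 0, 0], [0, 0, -0.02], [0, 0, -0.03], [0, 0, -0.03], [0, 0, -0.03], [0, 0, -0.03], [0, 0, 0]]' --twist '[[0, 0, 0], [0, 0, 0], [0, 0, 0], [0, 0, 0], [0, 0, 0], [0, 0, 0], [0, 0, 0], [0, 0, 0]]' --gripper '[0, 0, 0, 0, 0, 0, 0, 0]'

```text
time: 7.15
ee_pos: [0.5251, -0.0914, 0.1638]
tcp_rot: [179.7, 0.1, 158.9]
wrist_force: [-0.6, -0.3, -1.1]
opening: 0.043
grasp_force: 46.1
```

```bash
python3 -c "
from h import *
r=R.from_euler('z',-2,degrees=True).apply([0,.045,0])+[.535,-.402,.16]
print(r);plan(r,178)"
```

```text
[ 0.53657048 -0.35702741  0.16      ]
t 7.15 [ 0.5251 -0.0914  0.1638] [1.797e+02 1.000e-01 1.589e+02] q [-10.   2.  -3.  86.   0.  11.] open 0.04300465619533256 gf 46.14003539085388
twist first [ 0.026  0.019 -1.913] then lin [-0.0208 -0.265   0.0038]
```

>>> send_rows --linear '[[0, 0, 0], [0, 0, 0], [-0.0035, -0.0442, 0], [-0.0035, -0.0442, 0], [-0.0035, -0.0442, 0], [-0.0035, -0.0442, 0], [-0.0035, -0.0442, 0], [-0.0035, -0.0442, 0]]' --twist '[[0, 0, -0.95], [0, 0, -0.95], [0, 0, 0], [0, 0, 0], [0, 0, 0], [0, 0, 0], [0, 0, 0], [0, 0, 0]]' --gripper '[0, 0, 0, 0, 0, 0, 0, 0]'

```text
time: 8.15
ee_pos: [0.5348, -0.3583, 0.1588]
tcp_rot: [179.7, -0.1, 177.9]
wrist_force: [1.5, -0.5, -0.5]
opening: 0.0432
grasp_force: 46.2
```

```bash
python3 - <<'E'
from h import *
plan((.5365,-.357,.055),178)
im=camera('scene');a=camera('top')
cv2.imwrite('pics/b1.png',np.hstack([cv2.resize(im[60:240,140:400],(400,300)),cv2.resize(a[80:260,290:540],(400,300))])[:,:,::-1])
E
```

```text
t 8.15 [ 0.5348 -0.3583  0.1588] [ 1.797e+02 -1.000e-01  1.779e+02] q [-34.  17.  15.  88.   0. -32.] open 0.0432332693884314 gf 46.20353400707245
twist first [ 0.032 -0.007 -0.013] then lin [-0.0017  0.0014  0.1038]
```

View pics/b1.png

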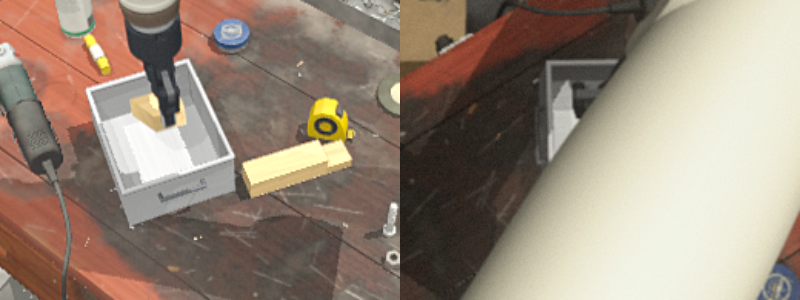

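The scene view shows the mitre held over the bin's interior. I lower it, release it and retreat.

>>> send_rows --linear '[[0, 0, 0.03], [0, 0, 0.03], [0, 0, 0.02], [0, 0, 0.02], [0, 0, 0], [0, 0, 0], [0, 0, 0], [0, 0, 0]]' --twist '[[0, 0, 0], [0, 0, 0], [0, 0, 0], [0, 0, 0], [0, 0, 0], [0, 0, 0], [0, 0, 0], [0, 0, 0]]' --gripper '[0, 0, 0, 0, 0, 72, 72, 72]'

```text
time: 9.25
ee_pos: [0.5357, -0.3568, 0.0613]
tcp_rot: [179.8, 0.1, 177.9]
wrist_force: [0.4, -0.3, -0.1]
opening: 0.0613
grasp_force: 0.0
```

>>> send_rows --linear '[[0, 0, 0], [0, 0, -0.03], [0, 0, -0.03], [0, 0, -0.03], [0, 0, -0.02], [0, 0, 0], [0, 0, 0], [0, 0, 0]]' --twist '[[0, 0, 0], [0, 0, 0], [0, 0, 0], [0, 0, 0], [0, 0, 0], [0, 0, 1.0], [0, 0, 1.0], [0, 0, 1.0]]' --gripper '[72, 72, 72, 72, 72, 100, 100, 100]'

```text
time: 10.25
ee_pos: [0.5353, -0.3571, 0.1705]
tcp_rot: [179.8, -0.1, 147.5]
wrist_force: [0.1, -0.6, -0.9]
opening: 0.0855
grasp_force: 0.0
```

```bash
python3 - <<'E'
from h import *
r=R.from_euler('z',-36.8,degrees=True).apply([-.008,0,0])+[.450,.0655,.16]
print(r);plan(r,143.2)
E
```

```text
[0.44359415 0.07029219 0.16      ]
t 10.25 [ 0.5353 -0.3571  0.1705] [ 1.798e+02 -1.000e-01  1.475e+02] q [-34.  17.  16.  89.   0.  -1.] open 0.08550697221806454 gf 0.0
twist first [ 0.023 -0.011  0.434] then lin [0.3294 0.2873 0.0105]
```

>>> send_rows --linear '[[0, 0, 0], [0.0412, 0.0359, 0], [0.0412, 0.0359, 0], [0.0412, 0.0359, 0], [0.0412, 0.0359, 0], [0.0412, 0.0359, 0], [0.0412, 0.0359, 0], [0.0412, 0.0359, 0]]' --twist '[[0, 0, 0.43], [0, 0, 0], [0, 0, 0], [0, 0, 0], [0, 0, 0], [0, 0, 0], [0, 0, 0], [0, 0, 0]]' --gripper '[100, 100, 100, 100, 100, 100, 100, 100]'

```text
time: 11.25
ee_pos: [0.4518, 0.0179, 0.1724]
tcp_rot: [179.7, -0.1, 143.6]
wrist_force: [1.7, -0.3, -0.4]
opening: 0.0852
grasp_force: 0.0
```

>>> send_rows --linear '[[0.0412, 0.0359, 0], [0, 0, 0]]' --twist '[[0, 0, 0], [0, 0, 0]]' --gripper '[100, 100]'

```text
time: 11.5
ee_pos: [0.4398, 0.0725, 0.1727]
tcp_rot: [179.7, -0.1, 143.9]
wrist_force: [0.4, -0.3, -0.1]
opening: 0.0852
grasp_force: 0.0
```

```bash
python3 - <<'E'
from h import *
plan((.4436,.0703,.02),143.2)
o=bot.get_obs();im=camera('wrist');C=cam('wrist',o);s=camera('scene')
lm=np.array([(.015,.022),(.015,-.022),(-.035,-.022),(-.035,.022)]);r=R.from_euler('z',-36.8,degrees=True).as_matrix()[:2,:2]
print(proj(np.c_[lm@r.T+[.450,.0655],[.034]*4],C).round(0),proj([o['ee_pos']*[1,1,0]+[0,0,.034]],C))
cv2.imwrite('pics/w2.png',np.vstack([im[:,:],cv2.resize(s[80:200,180:380],(333,200)).copy() if 0 else np.hstack([cv2.resize(s[80:200,180:380],(333,200)),np.zeros((200,307,3),np.uint8)])])[:,:,::-1])
E
```

```text
t 11.5 [0.4398 0.0725 0.1727] [ 1.797e+02 -1.000e-01  1.439e+02] q [  9. -10. -13.  88.   0.  45.] open 0.08517144519008187 gf 0.0
twist first [ 0.028 -0.011  0.066] then lin [-0.0044  0.0005  0.1527]
[[344. 217.]
 [300. 217.]
 [299. 168.]
 [346. 168.]] [[322.10121385 190.75276199]]
```

View pics/w2.png

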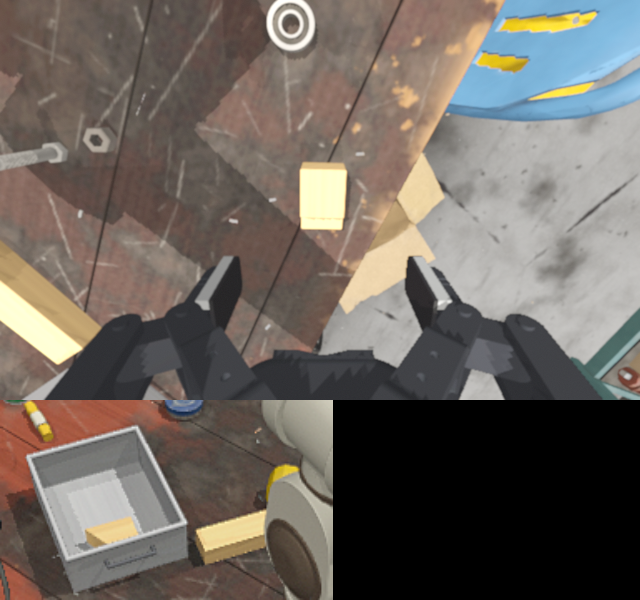

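The wrist view shows the lap's raised top at x 300–346, y 168–217, matching the prediction. The inset shows the mitre lying in the bin. I descend and grasp.

>>> send_rows --linear '[[-0.0044, 0, 0.02], [0, 0, 0.03], [0, 0, 0.03], [0, 0, 0.03], [0, 0, 0.02], [0, 0, 0.022], [0, 0, 0], [0, 0, 0]]' --twist '[[0, 0, 0.06], [0, 0, 0], [0, 0, 0], [0, 0, 0], [0, 0, 0], [0, 0, 0], [0, 0, 0], [0, 0, 0]]' --gripper '[100, 100, 100, 100, 100, 100, 100, 0]'

```text
time: 12.6
ee_pos: [0.4447, 0.0671, 0.0211]
tcp_rot: [179.7, -0.1, 142.9]
wrist_force: [0.9, 0.3, -0.3]
opening: 0.0701
grasp_force: 0.0
```

>>> send_rows --linear '[[0, 0, 0], [0, 0, 0], [0, 0, 0], [0, 0, 0], [0, 0, 0], [0, 0, -0.02], [0, 0, -0.03], [0, 0, -0.03]]' --twist '[[0, 0, 0], [0, 0, 0], [0, 0, 0], [0, 0, 0], [0, 0, 0], [0, 0, 0], [0, 0, 0], [0, 0, 0]]' --gripper '[0, 0, 0, 0, 0, 0, 0, 0]'

```text
time: 13.6
ee_pos: [0.4439, 0.0674, 0.1012]
tcp_rot: [179.8, -0.1, 143.0]
wrist_force: [0.1, -0.1, -0.7]
opening: 0.0433
grasp_force: 46.1
```

>>> send_rows --linear '[[0, 0, -0.03], [0, 0, -0.03], [0, 0, 0], [0, 0, 0], [0, 0, 0], [0, 0, 0], [0, 0, 0]]' --twist '[[0, 0, 0], [0, 0, 0], [0, 0, -0.9], [0, 0, -0.9], [0, 0, -0.9], [0, 0, -0.8], [0, 0, 0]]' --gripper '[0, 0, 0, 0, 0, 0, 0]'

```text
time: 14.48
ee_pos: [0.444, 0.0672, 0.1603]
tcp_rot: [179.7, 0.0, 177.9]
wrist_force: [-0.0, 0.2, -0.3]
opening: 0.0433
grasp_force: 46.1
```

```bash
python3 - <<'E'
from h import *
r=R.from_euler('z',-2,degrees=True).apply([0,-.045,0])+[.535,-.402,.16]
print(r);plan(r,178)
E
```

```text
[ 0.53342952 -0.44697259  0.16      ]
t 14.475 [0.444  0.0672 0.1603] [179.7   0.  177.9] q [  8. -10. -14.  86.   0.  11.] open 0.04326276016103639 gf 46.07614874839783
twist first [ 0.026  0.002 -0.007] then lin [-1.073e-01 -5.107e-01  3.000e-04]
```

>>> send_rows --linear '[[-0.0107, -0.0511, 0], [-0.0107, -0.0511, 0], [-0.0107, -0.0511, 0], [-0.0107, -0.0511, 0], [-0.0107, -0.0511, 0], [-0.0107, -0.0511, 0], [-0.0107, -0.0511, 0], [-0.0107, -0.0511, 0]]' --twist '[[0, 0, 0], [0, 0, 0], [0, 0, 0], [0, 0, 0], [0, 0, 0], [0, 0, 0], [0, 0, 0], [0, 0, 0]]' --gripper '[0, 0, 0, 0, 0, 0, 0, 0]'

```text
time: 15.48
ee_pos: [0.5153, -0.3462, 0.1584]
tcp_rot: [179.7, 0.0, 177.8]
wrist_force: [1.2, 0.3, -0.6]
opening: 0.0434
grasp_force: 46.3
```

>>> send_rows --linear '[[-0.0107, -0.0511, 0], [-0.0107, -0.0511, 0], [0, 0, 0], [0, 0, 0]]' --twist '[[0, 0, 0], [0, 0, 0], [0, 0, 0], [0, 0, 0]]' --gripper '[0, 0, 0, 0]'

```text
time: 15.98
ee_pos: [0.5329, -0.447, 0.1575]
tcp_rot: [179.7, -0.0, 177.8]
wrist_force: [-0.5, -0.7, 0.3]
opening: 0.0435
grasp_force: 46.3
```

```bash
python3 - <<'E'
from h import *
plan((.5335,-.445,.06),178)
im=camera('scene');a=camera('wrist')
cv2.imwrite('pics/b2.png',np.hstack([cv2.resize(im[60:240,140:400],(400,300)),cv2.resize(a,(400,250))[:300] if 0 else cv2.resize(a,(400,300))])[:,:,::-1])
E
```

```text
t 15.975 [ 0.5329 -0.447   0.1575] [179.7  -0.  177.8] q [-40.  25.  25.  90.   0. -38.] open 0.04352959636677398 gf 46.3468211889267
twist first [ 0.031 -0.002 -0.016] then lin [-0.0006  0.0021  0.0975]
```

View pics/b2.png

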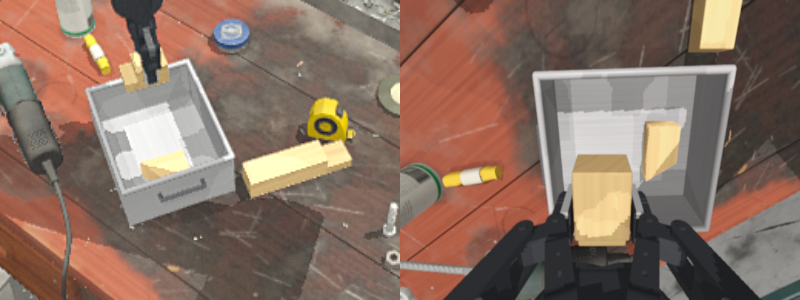

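The wrist view shows the lap over the free half of the bin, beside the mitre at (660,150). I shift it 5 mm inward, lower it and release.

>>> send_rows --linear '[[0, 0.005, 0.02], [0, 0, 0.03], [0, 0, 0.025], [0, 0, 0.02], [0, 0, 0], [0, 0, 0], [0, 0, 0], [0, 0, 0]]' --twist '[[0, 0, 0], [0, 0, 0], [0, 0, 0], [0, 0, 0], [0, 0, 0], [0, 0, 0], [0, 0, 0], [0, 0, 0]]' --gripper '[0, 0, 0, 0, 0, 68, 68, 68]'

```text
time: 17.08
ee_pos: [0.5335, -0.4422, 0.0639]
tcp_rot: [179.8, 0.1, 178.0]
wrist_force: [-0.4, -0.2, 0.4]
opening: 0.0579
grasp_force: 0.0
```

>>> send_rows --linear '[[0, 0, 0], [0, 0, -0.03], [0, 0, -0.03], [0, 0, -0.03], [0, 0, -0.03], [-0.02, 0, -0.03], [0, 0, 0], [0, 0, 0]]' --twist '[[0, 0, 0], [0, 0, 0], [0, 0, 0], [0, 0, 0], [0, 0, 0], [0, 0, 0], [0, 0, 0], [0, 0, 0]]' --gripper '[68, 68, 68, 68, 68, 68, 68, 68]'

```text
time: 18.08
ee_pos: [0.5529, -0.4432, 0.212]
tcp_rot: [179.7, -0.0, 178.0]
wrist_force: [0.6, -0.1, 0.5]
opening: 0.058
grasp_force: 0.0
```

```bash
python3 - <<'E'
from h import *
o=bot.get_obs();print(o['time'],o['ee_pos'],o['opening'],o['wrist_force'])
im=camera('scene');a=camera('wrist')
cv2.imwrite('pics/b3.png',np.hstack([cv2.resize(im[60:240,140:400],(400,300)),cv2.resize(a,(400,300))])[:,:,::-1])
E
```

```text
18.075 [ 0.55290823 -0.44324756  0.21198271] 0.05801664805315999 [ 0.64979803 -0.0658489   0.51133819]
```

View pics/b3.png

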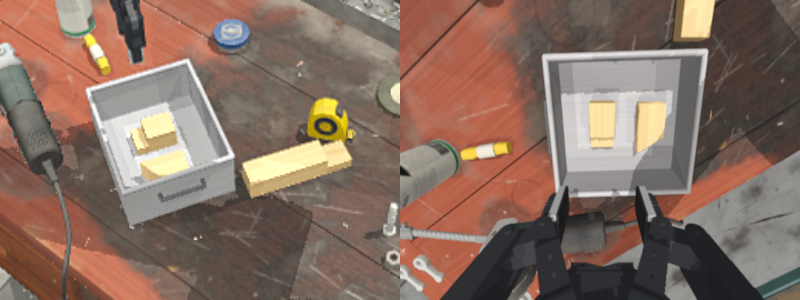

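Both offcuts lie flat in the bin, at (602,125) and (650,127) in the wrist view. The batten hasn't moved and the gripper is clear, so I hand the job in.

```bash
python3 -c "
from workcell import ticket
print(ticket.job_done())"
```

```text
the job is handed in; nothing more can be done
None
```

Both offcuts lie flat in the scrap bin below the rim, the batten looks unmoved in the last pictures, and I handed the job in at about 18 s; the hand-in returned no verdict.

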